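# Hold the chute gate open

## Task

The sprung steel gate across the mouth of the chute is locked by a drop pin: draw the pin straight out and park it, hanging by its collar well inside the U notch of the small bracket beside the bin, and let go of it while the gate is still shut. Then take the gate by its upright post, swing it open towards the bin to 60 degrees from shut and finish while still holding it there at rest with the gripper, because it springs shut if let go. Leave the other things on the stall and in the bin where they are.

Things in the scene. Friction and masses are not known exactly. Their poses are not given: they have to be found in the camera images.
- stand: Fixed wooden bin 180 x 300 x 85 mm (x, y, z; 10 mm walls) and a 124 mm wide sheet-metal chute that slopes down to it from +x; the gate closes the chute mouth over the bin. Origin: table level under the bin's centre. +x from the bin up the chute, z up. Chute walls reach 148 mm above the table at the mouth and rise 18 degrees towards +x. Place and yaw vary.
- gate_hinge (a point): Point on the gate's vertical hinge line, 184 mm above the table, fixed at stand (60, 75) mm; the same height as gate_post.
- gate_post (a point): Middle of the gripping height of the gate's upright round steel post, 14 mm diameter, which rises from the gate's top edge (160 mm above the table) to 206 mm. The point is 184 mm above the table, 85 mm from the hinge line; with the gate shut it is at stand (60, -10) mm. It travels with the gate on an 85 mm arc.
- gate (a joint): Angle of the steel gate about its vertical hinge, rad: 0 shut, 1.047 = 60 degrees, stop 1.7. It grows as the free end swings to the stand's -x, over the bin (clockwise from above). A spring shuts it: 1.4 N at the post when shut, 4 N at 60 degrees. Gate 150 mm long, 109 to 160 mm above the table; a 40 x 40 x 10 mm lug at its free end takes the pin.
- pin: Loose upright steel drop pin, 60 g. Origin at the lower tip, z up. Shank 10 mm diameter x 60 mm, then collar 26 x 4 mm, then knurled grip 16 mm diameter x 40 mm. Starts at stand (60, -95) mm, tip 100 mm above the table, collar on the gate's lug (top 160 mm up), shank through 13 mm bores in the lug and in a fixed bracket below: lifting 60 mm clears both.
- pin_grip (a point): Centre of the pin's knurled grip, on its axis 88 mm above the tip, 28 mm above the underside of the collar.
- notch_seat (a point): Where the pin's axis should be parked, on the top face of the bracket's 8 mm thick, 60 mm wide notched plate (100 mm above the table). Notch 16 mm wide, open to the bracket's -x (edge 30 mm from here), closed end 8 mm to +x. The pin can be lowered in from above; its collar then rests on the plate, pin_grip 28 mm above here.
- keeper: Small fixed steel bracket on a wooden foot, standing to the left or right of the bin (it varies), yaw varies. Origin at table level under notch_seat; +x from the notch's open side to its closed end. A steel upright 60 mm wide is 20 to 26 mm to +x of the origin and ends level with the plate's top; foot 50 x 70 x 12 mm behind the notch.
- ashtray: Green glass ashtray (bowl), 100 mm diameter, 32 mm high, on the other side of the bin from the bracket. Bystander. Origin under its centre.
- buckle_a: Gold-tone buckle about 29 x 30 x 5 mm lying in the bin. Bystander.
- buckle_b: Second gold-tone buckle of the pair, lying in the bin. Bystander.
- watch_head: Loose chrome watch head, 40 mm diameter, 10 mm high, on the table at the right. Bystander.
- spring_bar_tool: Steel spring-bar tool with knurled grip, 140 mm long, 10 mm high, on the table at the left. Bystander.
- jar: Small glass jar with steel cap, 52 mm diameter, 65 mm high, on the table at the left. Bystander.
- screwdriver: Small screwdriver, 130 mm long, on the table at the right. Bystander.

How it is judged:
On the way, in this order (a step that is already met when the one before it is completed fails the run):
1. the pin is drawn clear above the lug's bore, gate shut (z of pin in the frame of stand above 0.161 m and value of joint gate below 0.15 rad), for 0.1 s.
2. the pin hangs by its collar in the notch, let go, gate still shut (horizontal distance between pin and notch_seat below 0.016 m and z of pin_grip in the frame of notch_seat between 0.023 and 0.033 m and angle between pin's own z axis and vertical below 0.2 rad and contact force between the fingers and pin below 0.1 N and value of joint gate below 0.15 rad), for 0.2 s.
At the end, for the whole second after the job is handed in: The robot's fingers hold the gate (over 0.5 N of contact) at rest at 60 degrees, within 8 degrees; the pin, let go, hangs upright by its collar in the bracket's notch within 16 mm of the seat point; the other things are within 30 mm of where they began (horizontal distance between pin and notch_seat below 0.016 m and z of pin_grip in the frame of notch_seat between 0.023 and 0.033 m and angle between pin's own z axis and vertical below 0.2 rad and contact force between the fingers and pin below 0.1 N and value of joint gate between 0.907 and 1.187 rad and velocity of joint gate between -0.1 and 0.1 rad/s and contact force between the fingers and gate above 0.5 N and distance of each of ashtray, buckle_a, buckle_b, watch_head, spring_bar_tool, jar, screwdriver from where it was at the start of the episode below 0.03 m); the arm keeps its last pose, push and grip.
It fails at once if a bystander is moved by more than 30 mm (distance of any of ashtray, buckle_a, buckle_b, watch_head, spring_bar_tool, jar, screwdriver from where it was at the start of the episode above 0.03 m).
It also fails if it takes over 48 s, if anything falls off the work surface, if the arm or the gripper's body presses on something with over 40 N, if the wrist force passes 120 N, or if a joint passes its speed limit or range.

## Robot

A 6-joint arm with a two-finger parallel gripper is mounted at the origin on the work surface. World frame = base frame: x ahead of the robot, y to its left, z up, the work surface at z = 0. Lengths are in m, angles in rad, forces in N, time in s.
With the tool pointing down it reaches from about 0.35 to 0.85 m from the base axis. Payload 8.1 kg.
Tool frame: the origin (TCP) lies on the centre line of the jaws, within the pads' length; the fingertips stand 22 mm ahead of it and the grasp point (between the pads) lies 3 mm ahead of it; z points along the fingers, y is the line along which they close (so a half turn about z gives the same grasp; the last joint's range is limited). The gripper opens to 93 mm and grips with 3 to 60 N. Pads are 15 mm wide; open, the fingers measure 128 mm over their backs; the gripper's body (75 mm by 188 mm) begins 65 mm behind the grasp point.
Start: joints at [1.242, 0.13, 1.488, -0, 1.523, -0.085], TCP at [0.145, 0.582, 0.241] pointing down, gripper open.
Joint ranges: [-2.96, 2.96], [-0.89, 2.26], [0.02, 2.5], [-1.34, 4.48], [0, 2.73], [-2.66, 2.66]. Speed limits (rad/s): [2.39, 2.39, 2.79, 3.14, 3.14, 3.14].

## Interface

Orientations are given as a rotation vector (axis times angle).
In Python, from plant import robot gives the robot as it stands.
- The arm moves only by the shell command python3 inch.py 'ROWS' [FORCE]. ROWS is one flat JSON list of numbers that holds 1 to 20 rows one after another, with no inner brackets; each row has 5 numbers: the finger opening in m, then dx, dy, dz in parts of the range, where 1.0 means 75 cm, then a turn about the tool's z in parts of the range, where 1.0 means 2 rad; each row shifts and turns the commanded pose from where the row before left it, along the tool's axes as they then stand; what a row does not reach is not made up. A row lasts 1/10 s, in which the tool goes at most 0.05 m and 0.15 rad, less where a joint would pass 70% of its speed; a pose out of reach is approached as far as the arm can. The fingers move at their own pace and stop on an object; FORCE is the grip in N (left out, the last holds). Time passes only in rows, so rows that do not move let the fingers close. It prints the time, the measured TCP pose, the force, the opening and the grip force at its end. A shift or turn number past 1, either way, is cut back to 1. Input that does not fit is refused with a message, and nothing moves.
- robot.read_state(): the state, without advancing time (a new reading comes with each control period).
- robot.read_camera(name): name is "side" or "top"; returns a dict with "image" (480x640x3 uint8, red, green, blue), "fx", "fy", "cx", "cy" (pixels), "R" (3x3) and "t" (3): a world point X has camera coordinates R X + t. Camera axes: x right, y down, z forward; pixel columns grow to the right and rows downward; lengths in m; the calibration is good to about 2 mm. A picture is of the moment at which its call begins. There is no depth.
- robot.close_job(): hands the job in; it is judged then, once.
The state is a dict: "t": time; "q": joint angles; "dq": joint speeds; "joint_torque": joint torques, N m; "tool_pos": TCP position; "orientation": TCP orientation; "force": force on the tool from outside, world axes, zero at the start; "wrist_torque": the same for the moment, N m; "opening": finger opening in m; "gripper_force": force on a finger pad.
Only numpy, scipy, OpenCV 4.12 (cv2) and the standard library are available. Lean on these libraries where they do the work, as an engineer would, in place of code of your own. Each camera call takes 0.05 s, during which the arm holds its last target. There are 200 camera calls.

## Working session

There is one attempt and no reset: what is moved stays moved. The work goes in short steps, Python scripts to look and compute and a shell command to move; the robot and the scene stay as the last step left them, time stands still between calls to the robot, and variables do not carry over. Pictures are saved under pics/ and viewed, at most 10 in all, crops included, and the job is handed in when it is done.

```bash
ls; mkdir -p pics
cat > h.py <<'E'
import numpy as np, cv2
from plant import robot
def cap(n,save=None):
    c=robot.read_camera(n)
    if save: cv2.imwrite(f'pics/{save}.png',c['image'][:,:,::-1])
    return c
E
python3 - <<'E'
from h import *
np.set_printoptions(precision=4,suppress=True)
for n in('side','top'):
    c=cap(n,n+'0'); print(n,c['fx'],c['fy'],c['cx'],c['cy'],np.array(c['R']).tolist(),c['t'])
print(robot.read_state())
E
```

```text
inch.py
pics
plant.py
side 506.9961956953333 506.9961956953333 311.87828792381436 239.03229106323153 [[0.9847890943670272, -0.1724508883272874, -0.021239838297404143], [-0.12433760178881499, -0.6140388620565277, -0.7794205775226432], [0.12136968483594446, 0.7702057952258307, -0.6261409047517734]] [-0.5583  0.1722  1.4676]
top 610.446395683164 610.446395683164 320.2558025187563 242.4700500637095 [[0.01792711125861928, -0.9998286800667805, 0.004607515365216804], [-0.9885881804911584, -0.01841457123717952, -0.1495135878752555], [0.1495728186372845, -0.0018745885069696715, -0.9887489356974438]] [-0.0515  0.5711  1.4772]
{'t': 0.1, 'q': array([ 1.2416,  0.1311,  1.4891, -0.    ,  1.523 , -0.0854]), 'dq': array([-0.    , -0.0017, -0.003 , -0.0018,  0.001 , -0.0002]), 'joint_torque': array([  0.0017, -56.1334, -49.31  ,   0.0771,   0.0288,  -0.0001]), 'tool_pos': array([0.1447, 0.5818, 0.2397]), 'orientation': array([-0.382 , -3.1179,  0.0025]), 'force': array([0.2679, 0.1445, 0.3183]), 'wrist_torque': array([0.0653, 0.0035, 0.0045]), 'gripper_force': 0.0, 'opening': 0.09309769912955507}
```

View pics/side0.png

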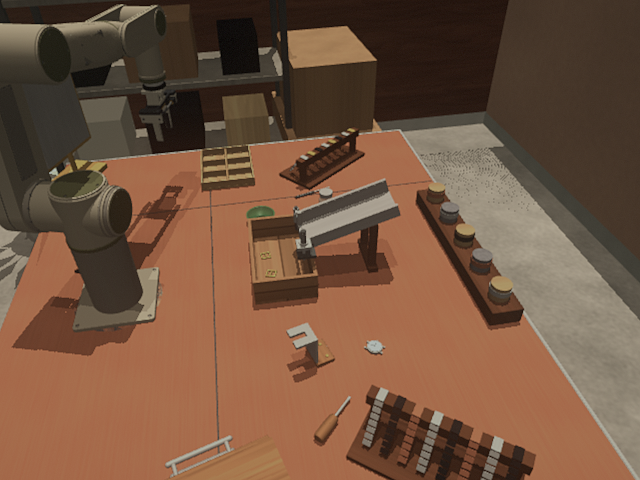

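View pics/top0.png

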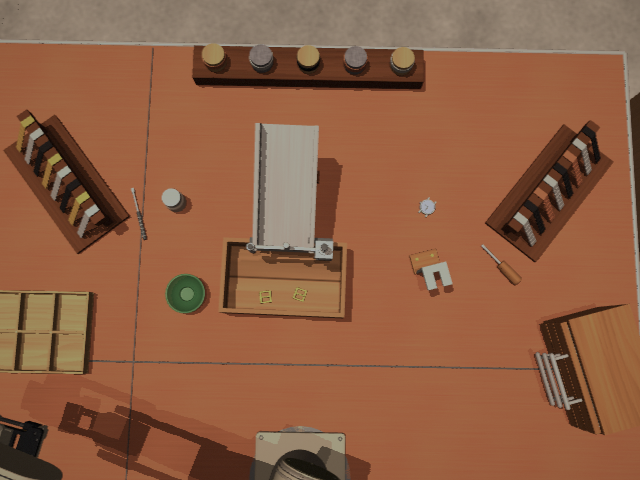

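Side view: the pin and gate are at about (302,240) and the keeper plate at (303,335). Top view: the pin is at about (325,247), the post at (287,245), the hinge at (251,246), and the keeper plate at (437,275) with its notch towards the robot. Next I'll zoom in.

Run:
```python
from h import *
s=cv2.imread('pics/side0.png');t=cv2.imread('pics/top0.png')
def z(im,x,y,w,h):
    o=cv2.resize(im[y:y+h,x:x+w],(400,300),interpolation=cv2.INTER_CUBIC)
    for i in range(0,w,10):
        cv2.line(o,(i*400//w,0),(i*400//w,5),(0,255,255),1)
        if i%20==0: cv2.putText(o,str(x+i),(i*400//w,15),0,.35,(0,255,255))
    for j in range(0,h,10): cv2.line(o,(0,j*300//h),(5,j*300//h),(0,255,255),1);cv2.putText(o,str(y+j),(7,j*300//h+4),0,.35,(0,255,255))
    return o
cv2.imwrite('pics/z.png',np.vstack([np.hstack([z(s,270,200,80,60),z(s,270,310,80,60)]),np.hstack([z(t,240,210,120,90),z(t,400,240,80,60)])]))
```

```text
(no output)
```

View pics/z.png

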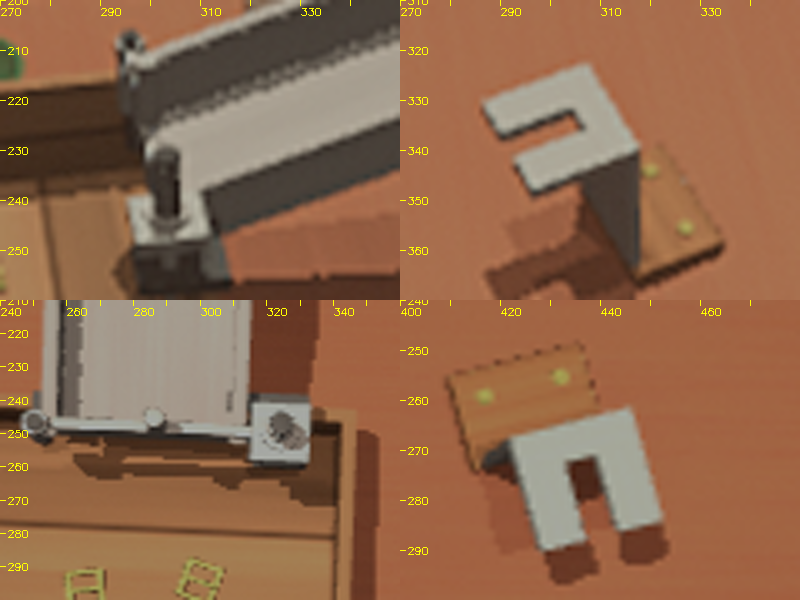

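Keeper plate corners, the notch, lug, pin grip, post and hinge are all readable in both crops. I'll fit the stand and keeper poses from both views, leaving the heights free.

```bash
cat > fit.py <<'E'
from h import *
from scipy.optimize import least_squares
np.set_printoptions(precision=4,suppress=True)
C={n:robot.read_camera(n) for n in('side','top')}
def proj(n,X):
    c=C[n];p=np.array(X)@np.array(c['R']).T+np.array(c['t'])
    return np.c_[c['fx']*p[:,0]/p[:,2]+c['cx'],c['fy']*p[:,1]/p[:,2]+c['cy']]
def place(p,L):
    L=np.array(L,float)/1000;c,s=np.cos(p[2]),np.sin(p[2])
    return np.c_[p[0]+c*L[:,0]-s*L[:,1],p[1]+s*L[:,0]+c*L[:,1],L[:,2]+p[3]]
def fit(name,obs,x0,reg=0):
    f=lambda p:np.r_[np.concatenate([(proj(n,place(p,[o[0] for o in l]))-[o[1] for o in l]).ravel() for n,l in obs.items()]),reg*p[3]]
    r=least_squares(f,x0,loss='soft_l1')
    print(name,r.x,'(z offset last)');k=0
    for n,l in obs.items(): print(n,f(r.x)[k:k+2*len(l)].reshape(-1,2).round(1).tolist());k+=2*len(l)
    return r.x
E
cat > m.py <<'E'
from fit import *
K={'top':[((26,30,100),(422,268)),((26,-30,100),(446.4,261.4)),((-30,-30,100),(452.6,284.4)),((-30,-8,100),(444,286.4)),((8,-8,100),(439.4,271.4)),((8,8,100),(433.6,272.4)),((-30,8,100),(437,288)),((-30,30,100),(428.4,290.2))],
'side':[((26,30,100),(307,322.6)),((-30,30,100),(286.4,330.6)),((-30,-8,100),(293,342)),((-30,-30,100),(296.6,347.5)),((26,-30,100),(317.6,340)),((8,8,100),(304.4,331.6))]}
k=fit('keeper',K,[.5,-.3,.2,0])
S={'top':[((60,-10,206),(286,245.4)),((60,-95,204),(324,246.8)),((80,-75,160),(315,238.7)),((80,-115,160),(332.4,239.4))],
'side':[((60,-95,204),(303.4,230.4)),((60,-95,164),(303,243)),((40,-75,160),(295.6,239.4)),((40,-115,160),(297,248.4))]}
s=fit('stand',S,[.5,0,0,0])
print('seat',place(k,[(0,0,100)]))
print('pin grip,post,hinge',place(s,[(60,-95,188),(60,-10,184),(60,75,184)]))
a=np.radians(60);print('post60',place(s,[(60-85*np.sin(a),75-85*np.cos(a),184)]))
for n in C:
    im=C[n]['image'][:,:,::-1].copy()
    im=cv2.resize(im,None,fx=5,fy=5,interpolation=cv2.INTER_CUBIC)
    for p,L in((k,[(26,30,100),(26,-30,100),(-30,-30,100),(-30,-8,100),(8,-8,100),(8,8,100),(-30,8,100),(-30,30,100)]),(s,[(80,-75,160),(80,-115,160),(40,-115,160),(40,-75,160)]),(s,[(60,-95,204),(60,-95,164)]),(s,[(60,-10,206),(60,-10,160)]),(s,[(-90,-150,85),(90,-150,85),(90,150,85),(-90,150,85)])):
        cv2.polylines(im,[((proj(n,place(p,L))+.5)*5).astype(int)],True,(0,0,255),1)
    C[n]['o']=im
g=lambda n,x,y:C[n]['o'][y*5:y*5+300,x*5:x*5+400]
cv2.imwrite('pics/ov.png',np.vstack([np.hstack([g('side',265,210),g('side',265,310)]),np.hstack([g('top',270,220),g('top',400,245)])]))
E
python3 m.py
```

```text
keeper [ 0.4903 -0.3204  0.2672 -0.0003] (z offset last)
top [[0.1, -0.5], [-0.1, -0.0], [0.2, -0.3], [-0.1, -0.0], [0.1, -0.5], [-0.6, 0.2], [0.4, 0.0], [0.1, 0.1]]
side [[0.2, 0.2], [-0.2, -0.0], [-0.5, -0.4], [-0.4, 0.7], [0.2, -0.1], [-0.2, -0.1]]
stand [ 0.4797  0.0462 -0.0038 -0.0009] (z offset last)
top [[-0.4, -0.1], [-0.1, -0.5], [0.2, 1.5], [0.2, 1.2]]
side [[-0.0, 0.1], [0.8, -1.0], [0.0, 0.1], [0.7, 0.2]]
seat [[ 0.4903 -0.3204  0.0997]]
pin grip,post,hinge [[ 0.5393 -0.049   0.1871]
 [ 0.5397  0.036   0.1831]
 [ 0.54    0.121   0.1831]]
post60 [[0.4662 0.0788 0.1831]]
```

View pics/ov.png

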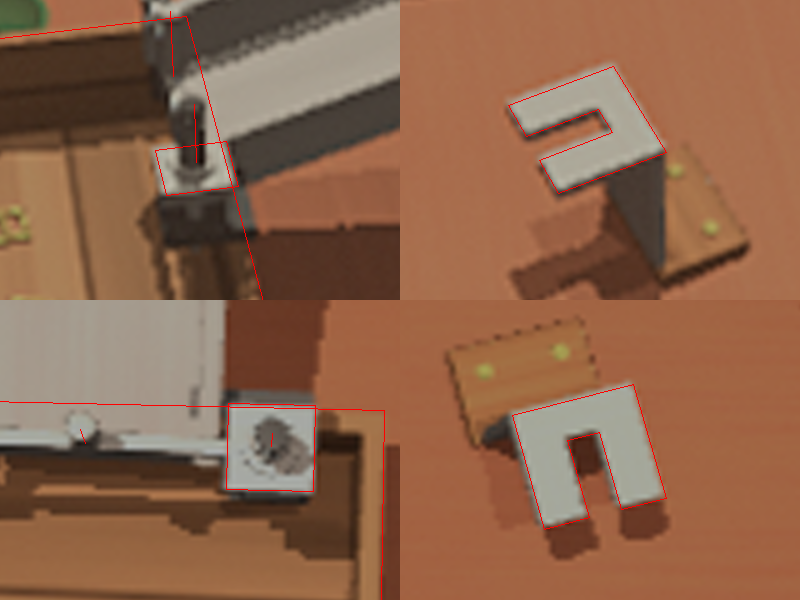

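The overlay matches the plate, lug, pin and bin rim to within about 1 px. Next is a helper that works out moves in the tool's axes, then the approach to the pin.

```bash
cat > go.py <<'E'
import sys
from h import *
from scipy.spatial.transform import Rotation as Ro
np.set_printoptions(precision=4,suppress=True)
# usage: go.py x y z(grasp point) [closing-axis angle deg]
s=robot.read_state();R=Ro.from_rotvec(s['orientation']).as_matrix()
a=np.degrees(np.arctan2(R[1,1],R[0,1]))
print('t',s['t'],'tcp',s['tool_pos'],'axis',a.round(2),'z',R[:,2],'q',s['q'],'F',s['force'],'open',s['opening'],s['gripper_force'])
if len(sys.argv)>3:
    T=np.array(list(map(float,sys.argv[1:4])))+[0,0,.003]
    print('delta in tool axes',R.T@(T-s['tool_pos']))
    if len(sys.argv)>4: print('turn',-np.radians(float(sys.argv[4])-a))
E
python3 go.py .5395 -.049 .28 90
```

```text
t 0.2 tcp [0.1447 0.582  0.24  ] axis 76.03 z [-0.0003 -0.001  -1.    ] q [ 1.2416  0.1309  1.4888 -0.      1.523  -0.0854] F [ 0.1736  0.2384 -0.0984] open 0.09301038811613972 0.0
delta in tool axes [-0.5354 -0.517  -0.0425]
turn -0.2438246371610739
```

The manual's scale: shifts go in shares of 75 cm and turns go in shares of 2 rad. Converting my numbers, -0.03 m / 0.75 = -0.04, -0.02 m / 0.75 = -0.0267, -0.12 rad / 2 = -0.06.

```bash
python3 inch.py '[0.06,0,0,-0.04,0,0.06,0,0,-0.0267,0,0.06,-0.04,-0.04,0,0,0.06,-0.04,-0.04,0,0,0.06,-0.04,-0.04,0,0,0.06,-0.04,-0.04,0,0,0.06,-0.04,-0.04,0,0,0.06,-0.04,-0.04,0,0,0.06,-0.04,-0.04,0,0,0.06,-0.04,-0.04,0,0,0.06,-0.04,-0.04,0,0,0.06,-0.04,-0.04,0,0,0.06,-0.04,-0.04,0,0,0.06,-0.04,-0.04,0,0,0.06,-0.04,-0.04,0,0,0.06,-0.04,-0.04,0,0,0.06,0,0,0,-0.06,0.06,0,0,0,-0.06,0.06,0,0,0,0,0.06,0,0,0,0]' 20 | tail -5; python3 go.py .5395 -.049 .28 90
```

```text
tool_pos: [0.4509, 0.0734, 0.2905]
orientation: [-0.011, -3.141, -0.0]
force: [-0.5, -0.1, 0.3]
opening: 0.0602
gripper_force: 0.0
t 2.2 tcp [0.4509 0.0734 0.2905] axis 89.59 z [-0.0002  0.     -1.    ] q [ 0.049  -0.2804  1.7885  0.      1.6337 -1.5146] F [-0.4515 -0.0602  0.3008] open 0.060220037322320834 0.0
delta in tool axes [-0.0895 -0.1217  0.0075]
turn -0.007234378742563784
```

To row units: -0.0417 m / 0.75 = -0.0556, -0.04 m / 0.75 = -0.0533, -0.007 rad / 2 = -0.0035.

```bash
python3 inch.py '[0.06,-0.04,-0.0533,0,-0.0035,0.06,-0.04,-0.0533,0,0,0.06,-0.0393,-0.0556,0.01,0,0.06,0,0,0,0,0.06,0,0,0,0,0.06,0,0,0,0]' | tail -5; python3 go.py .5395 -.049 .189 90; python3 -c "
from h import *
a=cap('side')['image'];b=cap('top')['image']
z=lambda i,x,y:cv2.resize(i[y:y+120,x:x+80],(400,600),interpolation=3)
cv2.imwrite('pics/a1.png',np.hstack([z(a,265,160),z(b,285,190)])[:,:,::-1])"
```

```text
tool_pos: [0.5394, -0.046, 0.2836]
orientation: [-0.004, 3.142, 0.001]
force: [-1.5, -0.8, 0.4]
opening: 0.0603
gripper_force: 0.0
t 2.8 tcp [ 0.5394 -0.046   0.2836] axis 90.15 z [ 0.0001  0.0003 -1.    ] q [-0.1801 -0.043   1.5889  0.0004  1.5957 -1.7535] F [-1.4709 -0.7759  0.3689] open 0.06027848006257272 0.0
delta in tool axes [-0.0001 -0.003   0.0916]
turn 0.002675918591151992
```

View pics/a1.png

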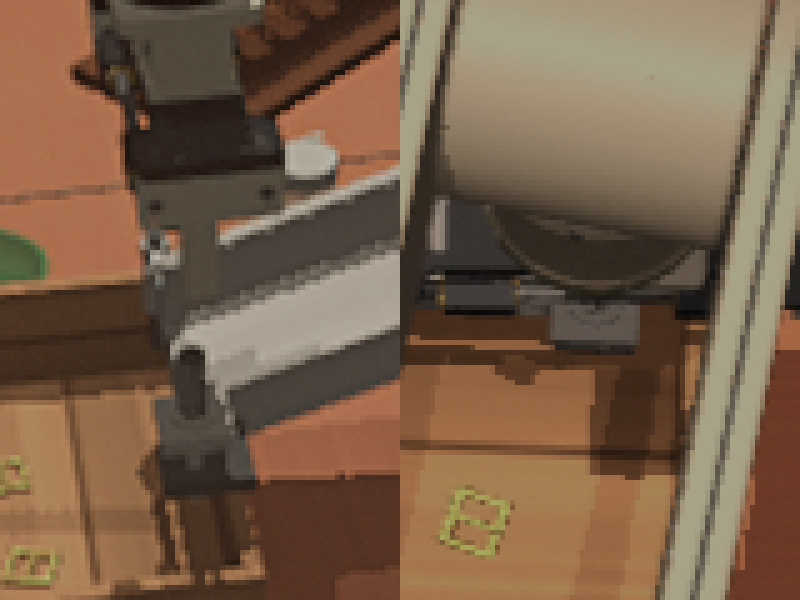

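The side view shows the gripper right above the pin, with pin top at about (303,230) px. I'm descending.

To row units: 0.03 m / 0.75 = 0.04, 0.02 m / 0.75 = 0.0267.

```bash
python3 inch.py '[0.06,0,0,0.04,0,0.06,0,0,0.04,0,0.06,0,0,0.0267,0,0.06,0,0,0.0155,0,0.06,0,0,0,0,0.06,0,0,0,0,0.06,0,0,0,0]' | tail -4; python3 go.py .5395 -.049 .189 90
```

```text
orientation: [-0.005, 3.139, -0.001]
force: [-0.4, 0.7, 0.1]
opening: 0.0601
gripper_force: 0.0
t 3.6 tcp [ 0.5406 -0.047   0.1937] axis 90.2 z [ 0.0028 -0.0005 -1.    ] q [-0.1811 -0.0005  1.711  -0.      1.4282 -1.7554] F [-0.4497  0.7208  0.1287] open 0.060052497518824646 0.0
delta in tool axes [ 0.0011 -0.002   0.0017]
turn 0.0034950750351637892
```

To row units: -0.002 m / 0.75 = -0.0027, 0.001 m / 0.75 = 0.0013.

```bash
python3 inch.py '[0.05,0.0013,-0.0027,0.0013,0,0.03,0,0,0,0,0.01,0,0,0,0,0.0,0,0,0,0,0,0,0,0,0,0,0,0,0,0,0,0,0,0,0,0,0,0,0,0]' 20| tail -4; python3 go.py .5395 -.049 .189 90
```

```text
orientation: [0.005, -3.142, -0.0]
force: [-0.2, 1.1, 0.9]
opening: 0.0154
gripper_force: 20.0
t 4.4 tcp [ 0.5387 -0.049   0.1908] axis 90.19 z [-0.0001  0.     -1.    ] q [-0.1855 -0.0005  1.7164  0.      1.4257 -1.7595] F [-0.2471  1.1445  0.9494] open 0.015358201607475416 19.999978244304657
delta in tool axes [-0.0008 -0.     -0.0012]
turn 0.0032557600558625376
```

To row units: -0.02 m / 0.75 = -0.0267, -0.015 m / 0.75 = -0.02.

```bash
python3 inch.py '[0,0,0,-0.0067,0,0,0,0,-0.0133,0,0,0,0,-0.02,0,0,0,0,-0.0267,0,0,0,0,-0.0267,0,0,0,0,-0.0267,0,0,0,0,0,0,0,0,0,0,0,0,0,0,0,0]' 25| tail -4; python3 go.py .4903 -.3204 .28 105.3; python3 -c "
from h import *
a=cap('side')['image'];b=cap('top')['image']
z=lambda i,x,y:cv2.resize(i[y:y+120,x:x+80],(400,600),interpolation=3)
cv2.imwrite('pics/a2.png',np.hstack([z(a,265,150),z(b,285,190)])[:,:,::-1])"
```

```text
orientation: [0.005, -3.14, -0.0]
force: [0.8, 0.8, -0.7]
opening: 0.0156
gripper_force: 25.0
t 5.3 tcp [ 0.5383 -0.0489  0.2798] axis 90.18 z [-0.0014  0.0003 -1.    ] q [-0.1855 -0.043   1.5958 -0.      1.5902 -1.7595] F [ 0.7884  0.7548 -0.6633] open 0.015567684966535185 24.999929666519165
delta in tool axes [ 0.0488 -0.2713 -0.0032]
turn -0.263830401251832
```

View pics/a2.png

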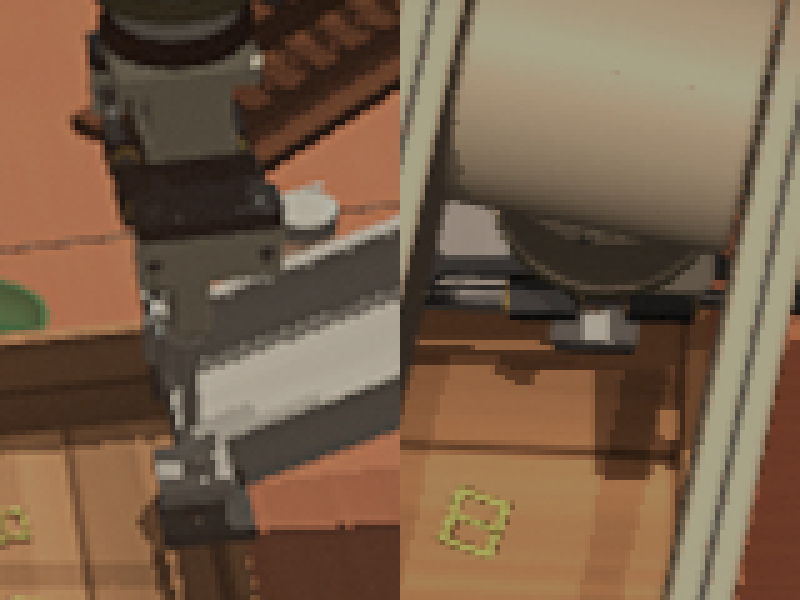

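The pin is out, with its tip about 30 mm above the lug in the side view (302,236). Now I'll carry it above the notch.

To row units: -0.03 m / 0.75 = -0.04, -0.025 m / 0.75 = -0.0333.

```bash
python3 inch.py '[0,0.004,-0.02,0,0,0,0.0067,-0.0333,0,0,0,0.0067,-0.04,0,0,0,0.008,-0.04,0,0,0,0.008,-0.04,0,0,0,0.008,-0.04,0,0,0,0.008,-0.04,0,0,0,0.008,-0.04,0,0,0,0.0053,-0.04,0,0,0,0.0024,-0.0284,0,0,0,0,0,0,0,0,0,0,0,0,0,0,0,0,0,0,0,0,0,0]' | tail -4; python3 go.py .4903 -.3204 .1278
```

```text
orientation: [0.007, -3.142, -0.0]
force: [-0.7, -0.3, -1.3]
opening: 0.0155
gripper_force: 25.0
t 6.8 tcp [ 0.4909 -0.3197  0.2808] axis 90.24 z [-0.0001  0.0002 -1.    ] q [-0.6649  0.0787  1.4708  0.0001  1.5922 -2.2399] F [-0.7322 -0.2956 -1.2687] open 0.015544960514415018 25.000050365924835
delta in tool axes [ 0.0006 -0.0007  0.15  ]
```

To row units: 0.03 m / 0.75 = 0.04, 0.02 m / 0.75 = 0.0267.

```bash
python3 inch.py '[0,0.0007,-0.0009,0.0267,0,0,0,0,0.04,0,0,0,0,0.0267,0,0,0,0,0.0133,0,0,0,0,0,0,0,0,0,0,0,0,0,0,0,0,0,0,0,0,0]' | tail -4; python3 go.py .4903 -.3204 .1278;  python3 -c "
from h import *
a=cap('side')['image'];b=cap('top')['image']
z=lambda i,x,y:cv2.resize(i[y:y+120,x:x+80],(400,600),interpolation=3)
cv2.imwrite('pics/a3.png',np.hstack([z(a,265,260),z(b,400,215)])[:,:,::-1])"
```

```text
orientation: [-0.005, 3.14, -0.002]
force: [-0.0, 0.2, -0.9]
opening: 0.0153
gripper_force: 25.0
t 7.6 tcp [ 0.4909 -0.3216  0.2023] axis 90.19 z [ 0.0018 -0.0015 -1.    ] q [-0.6673  0.1132  1.577  -0.      1.4491 -2.2414] F [-0.0383  0.156  -0.9128] open 0.015346873695694261 24.9998340010643
delta in tool axes [0.0007 0.0013 0.0715]
```

View pics/a3.png

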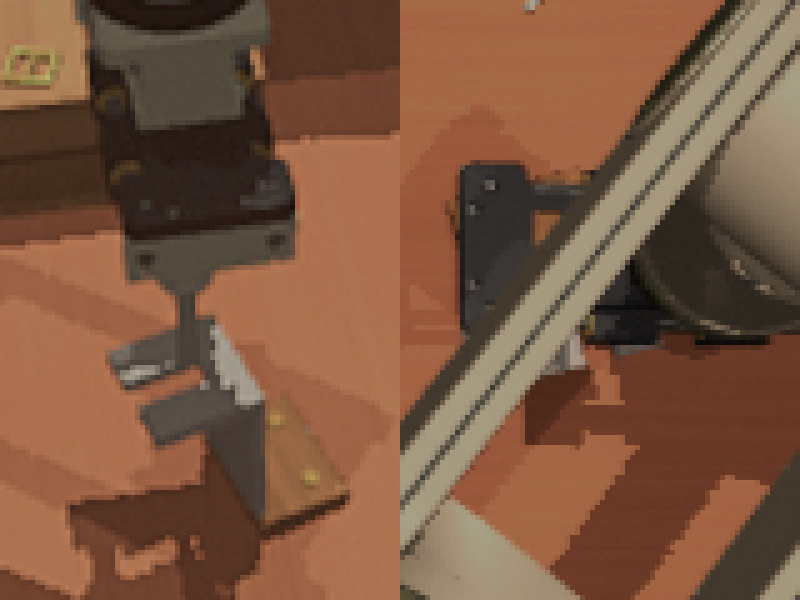

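The side view shows the finger with the pin above the notch's closed part, around (303,332) px. I'm lowering it and watching the force.

To row units: 0.005 m / 0.75 = 0.0067, 0.0005 m / 0.75 = 0.0007.

```bash
python3 inch.py '[0,0,0.0007,0.0067,0,0,0,0,0.0067,0,0,0,0,0.0067,0,0,0,0,0.0067,0,0,0,0,0.0067,0,0,0,0,0,0,0,0,0,0,0,0,0,0,0,0]' | tail -4; python3 go.py .4903 -.3204 .1278
```

```text
orientation: [-0.005, 3.141, -0.0]
force: [0.9, 0.9, -0.4]
opening: 0.0155
gripper_force: 25.0
t 8.5 tcp [ 0.4904 -0.3208  0.1761] axis 90.18 z [ 0.0004 -0.0003 -1.    ] q [-0.6668  0.1306  1.6068  0.      1.4037 -2.2407] F [ 0.8529  0.9235 -0.3652] open 0.015500381285617629 24.99993234872818
delta in tool axes [0.0001 0.0004 0.0453]
```

To row units: 0.01 m / 0.75 = 0.0133, 0.008 m / 0.75 = 0.0107.

```bash
python3 inch.py '[0,0,0,0.0133,0,0,0,0,0.0133,0,0,0,0,0.0133,0,0,0,0,0.0107,0,0,0,0,0.0053,0,0,0,0,0.0027,0,0,0,0,0,0,0,0,0,0,0,0,0,0,0,0]' | tail -4; python3 go.py .4903 -.3204 .1278
```

```text
orientation: [-0.005, 3.141, -0.001]
force: [0.3, -0.5, -0.6]
opening: 0.0152
gripper_force: 25.0
t 9.4 tcp [ 0.4906 -0.3209  0.1324] axis 90.18 z [ 0.0007 -0.0006 -1.    ] q [-0.6667  0.1681  1.6481 -0.      1.3245 -2.2407] F [ 0.2622 -0.5174 -0.6172] open 0.015199989954180832 24.99985009431839
delta in tool axes [0.0003 0.0005 0.0016]
```

Now 1.5 mm more, then release.

To row units: 0.0015 m / 0.75 = 0.002.

```bash
python3 inch.py '[0,0,0,0.002,0,0,0,0,0,0,0,0,0,0,0,0.02,0,0,0,0,0.03,0,0,0,0,0.04,0,0,0,0,0.04,0,0,0,0,0.04,0,0,0,0,0.04,0,0,0,0,0.04,0,0,0,0,0.04,0,0,0,0,0.04,0,0,0,0]' | tail -5; python3 go.py
python3 inch.py '[0.04,0,0,-0.0133,0,0.04,0,0,-0.0267,0,0.04,0,0,-0.04,0,0.04,0,0,-0.0533,0,0.05,0,0,-0.0533,0,0.05,0,0,-0.0267,0,0.05,-0.0067,0.04,0,0,0.05,-0.0067,0.04,0,0,0.05,-0.0067,0.04,0,0,0.05,-0.0067,0.04,0,0,0.05,-0.0067,0.04,0,0,0.05,-0.0067,0.04,0,0,0.05,-0.0067,0.04,0,0,0.05,0,0,0,0,0.05,0,0,0,0]' | tail -5; python3 go.py .5395 .036 .26 0; python3 -c "
from h import *
a=cap('side')['image'];b=cap('top')['image']
z=lambda i,x,y:cv2.resize(i[y:y+120,x:x+80],(400,600),interpolation=3)
cv2.imwrite('pics/a4.png',np.hstack([z(a,265,260),z(b,400,215)])[:,:,::-1])"
```

```text
tool_pos: [0.4903, -0.3207, 0.1303]
orientation: [-0.005, 3.142, -0.0]
force: [0.3, 0.2, 0.4]
opening: 0.04
gripper_force: 0.0
t 10.6 tcp [ 0.4903 -0.3207  0.1303] axis 90.19 z [ 0.     -0.0001 -1.    ] q [-0.6667  0.17    1.6499 -0.      1.3216 -2.2408] F [0.2583 0.204  0.4061] open 0.039974936175845306 0.0
tool_pos: [0.5247, -0.1102, 0.2911]
orientation: [-0.008, 3.141, -0.001]
force: [0.4, -0.0, -0.1]
opening: 0.0499
gripper_force: 0.0
t 12.1 tcp [ 0.5247 -0.1102  0.2911] axis 90.28 z [ 0.0007 -0.0006 -1.    ] q [-0.3024 -0.0595  1.5915 -0.0004  1.6088 -1.8781] F [ 0.4117 -0.0252 -0.0736] open 0.049895580374948435 0.0
delta in tool axes [-0.0155  0.1462  0.028 ]
turn 1.5756833599920412
```

View pics/a4.png

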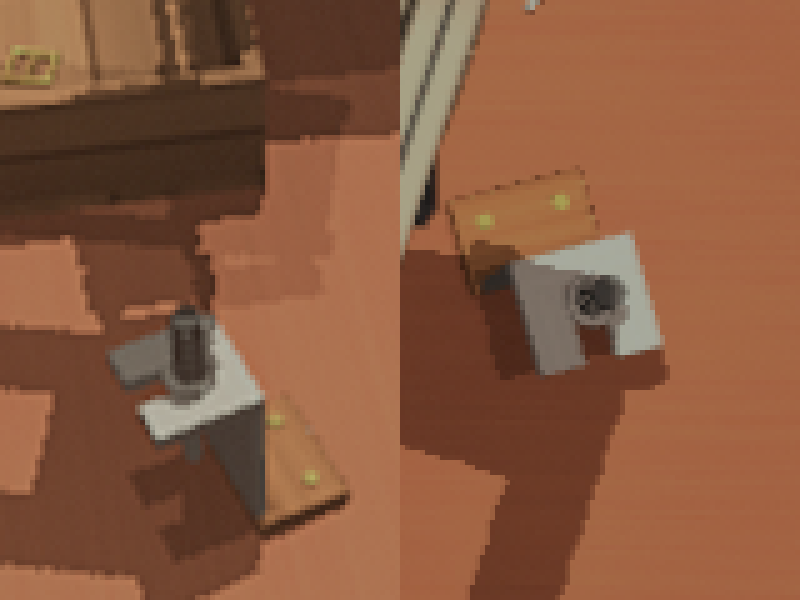

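The pin hangs upright by its collar deep in the notch, side (303,331) px and top (518/5 → ~(519,274) crop-wise, plate centre). Next is the post.

To row units: 0.03 m / 0.75 = 0.04, 0.026 m / 0.75 = 0.0347, 0.14 rad / 2 = 0.07.

```bash
python3 inch.py '[0.05,-0.004,0.04,0,0,0.05,-0.004,0.04,0,0,0.05,-0.004,0.04,0,0,0.05,-0.004,0.04,0,0,0.05,-0.0047,0.0347,0,0,0.05,0,0,0,0.07,0.05,0,0,0,0.07,0.05,0,0,0,0.07,0.05,0,0,0,0.07,0.05,0,0,0,0.07,0.05,0,0,0,0.07,0.05,0,0,0,0.07,0.05,0,0,0,0.07,0.05,0,0,0,0.07,0.05,0,0,0,0.07,0.05,0,0,0,0.07,0.05,0,0,0,0.018,0.05,0,0,0,0,0.05,0,0,0,0,0.05,0,0,0,0]' | tail -5; python3 go.py .5395 .036 .185 0
```

```text
tool_pos: [0.5397, 0.035, 0.2903]
orientation: [-2.223, -2.22, 0.0]
force: [-0.2, 0.9, -0.2]
opening: 0.0502
gripper_force: 0.0
t 14.2 tcp [0.5397 0.035  0.2903] axis -0.09 z [-0.0001 -0.0001 -1.    ] q [-0.0301 -0.0458  1.5796 -0.0001  1.6079 -0.0285] F [-0.2331  0.8687 -0.2444] open 0.05019075943612139 0.0
delta in tool axes [ 0.0011 -0.0002  0.1023]
turn -0.0016519825295151316
```

To row units: 0.03 m / 0.75 = 0.04, 0.02 m / 0.75 = 0.0267.

```bash
python3 inch.py '[0.05,0.0013,0,0.0267,0,0.05,0,0,0.04,0,0.05,0,0,0.04,0,0.05,0,0,0.02,0,0.05,0,0,0.008,0,0.05,0,0,0,0,0.05,0,0,0,0,0.05,0,0,0,0]' | tail -3; python3 inch.py '[0.03,0,0,0,0,0.015,0,0,0,0,0,0,0,0,0,0,0,0,0,0,0,0,0,0,0,0,0,0,0,0,0,0,0,0,0,0,0,0,0,0]' 25| tail -3; python3 go.py .5395 .036 .185 0
```

```text
force: [0.5, -0.1, -0.3]
opening: 0.05
gripper_force: 0.0
force: [1.4, -0.1, 0.2]
opening: 0.0132
gripper_force: 25.0
t 15.8 tcp [0.5398 0.0365 0.1893] axis -0.12 z [ 0.0003 -0.     -1.    ] q [-0.0273  0.0005  1.7182 -0.      1.4226 -0.0253] F [ 1.4295 -0.1102  0.214 ] open 0.013195140713968758 24.999884963035583
delta in tool axes [-0.0005 -0.0003  0.0013]
turn -0.002041044644072258
```

To row units: -0.0045 m / 0.75 = -0.006, -0.0044 m / 0.75 = -0.0059, 0.053 rad / 2 = 0.0265.

```bash
python3 inch.py '[0,0.0001,-0.006,0,0.026,0,0.0001,-0.006,0,0.026,0,0.0001,-0.006,0,0.0265,0,0.0001,-0.0059,0,0.026,0,0.0001,-0.0059,0,0.0265,0,0.0001,-0.0059,0,0.026,0,0.0001,-0.0059,0,0.0265,0,0.0001,-0.0059,0,0.026,0,0.0001,-0.0059,0,0.026,0,0.0001,-0.006,0,0.026,0,0,0,0,0,0,0,0,0,0]' | tail -3; python3 go.py .4975 .0474 .186 -30
```

```text
force: [5.5, 4.4, -3.1]
opening: 0.0136
gripper_force: 25.0
t 17.0 tcp [0.4977 0.0488 0.1892] axis -30.05 z [ 0.0015  0.0016 -1.    ] q [-0.0061 -0.1143  1.8285  0.0017  1.4258  0.5181] F [ 5.5059  4.3624 -3.135 ] open 0.013577554059751914 24.99943971633911
delta in tool axes [-0.0013  0.0005  0.0002]
turn -0.0008505154721007499
```

To row units: -0.0045 m / 0.75 = -0.006, -0.0044 m / 0.75 = -0.0059, 0.053 rad / 2 = 0.0265.

```bash
python3 inch.py '[0,0,-0.006,0,0.026,0,0,-0.0059,0,0.026,0,0,-0.006,0,0.0265,0,0,-0.0059,0,0.026,0,0,-0.0059,0,0.0265,0,0,-0.0059,0,0.026,0,0.0001,-0.0059,0,0.0265,0,0.0001,-0.0059,0,0.026,0,0.0001,-0.006,0,0.026,0,0.0001,-0.006,0,0.026,0,0,0,0,0,0,0,0,0,0,0,0,0,0,0,0,0,0,0,0,0,0,0,0,0]' | tail -3; python3 go.py .4662 .0788 .186 -60; python3 -c "
from h import *
a=cap('side')['image'];b=cap('top')['image']
z=lambda i,x,y:cv2.resize(i[y:y+120,x:x+80],(400,600),interpolation=3)
cv2.imwrite('pics/a5.png',np.hstack([z(a,250,170),z(b,240,200)])[:,:,::-1])"
```

```text
force: [15.4, 4.7, -9.5]
opening: 0.0134
gripper_force: 25.0
t 18.5 tcp [0.4677 0.0792 0.1893] axis -60.02 z [ 0.005   0.0019 -1.    ] q [ 0.0584 -0.1916  1.8977  0.0016  1.4304  1.1058] F [15.4107  4.7396 -9.5196] open 0.013375387207708523 24.99678075313568
delta in tool axes [-0.0015 -0.0004  0.0003]
turn -0.0004108378690485425
```

View pics/a5.png

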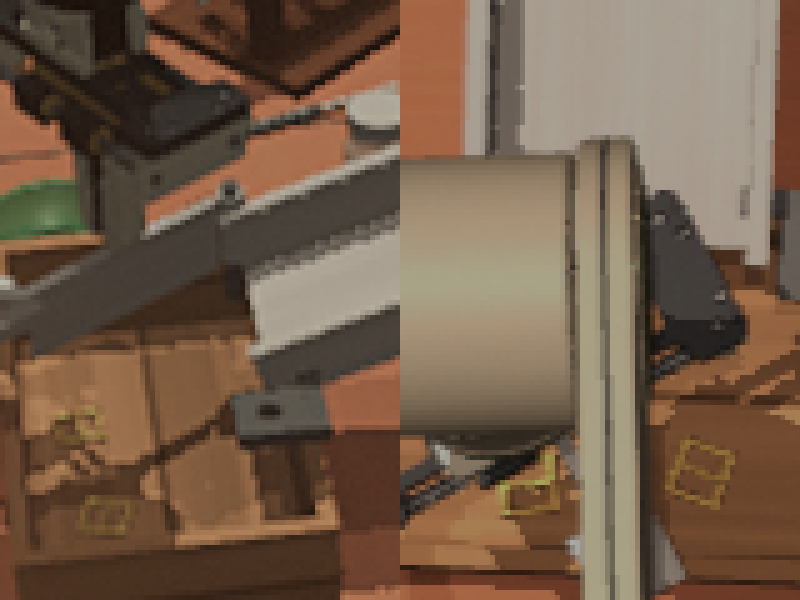

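The gate stands open across the bin, its post held in the fingers; the TCP geometry gives 60.0°. I'll relieve the radial strain, settle, and hand in.

To row units: -0.001 m / 0.75 = -0.0013.

```bash
python3 inch.py '[0,-0.0013,0,0,0,0,0,0,0,0,0,0,0,0,0,0,0,0,0,0,0,0,0,0,0,0,0,0,0,0]' | tail -3; python3 go.py .4662 .0788 .186 -60
```

```text
force: [18.7, 6.6, -11.8]
opening: 0.0137
gripper_force: 25.0
t 19.2 tcp [0.4674 0.0789 0.1894] axis -60.03 z [ 0.0063  0.0023 -1.    ] q [ 0.0575 -0.1941  1.8997  0.002   1.4295  1.1048] F [ 18.6764   6.5646 -11.8051] open 0.013726427530610671 24.99506413936615
delta in tool axes [-0.0011 -0.0006  0.0004]
turn -0.00044179318485579485
```

To row units: 0.002 m / 0.75 = 0.0027, 0.001 m / 0.75 = 0.0013.

```bash
python3 inch.py '[0,0.0027,0,0,0,0,0.0013,0,0,0,0,0,0,0,0,0,0,0,0,0,0,0,0,0,0,0,0,0,0,0]' | tail -3; python3 go.py .4662 .0788 .186 -60
```

```text
force: [3.5, -2.8, -1.4]
opening: 0.0131
gripper_force: 25.0
t 19.8 tcp [0.4675 0.0791 0.1893] axis -60.05 z [ 0.0003 -0.0001 -1.    ] q [ 0.0596 -0.1872  1.8938 -0.0001  1.4347  1.1077] F [ 3.5472 -2.7833 -1.4221] open 0.013112435848204183 24.99977320432663
delta in tool axes [-0.0013 -0.0004  0.0003]
turn -0.0009432459884332797
```

Only the spring's 4 N is left, so the hold is relaxed. Handing in.

```bash
python3 -c "
from plant import robot
print(robot.close_job())"
```

```text
the job is handed in; nothing more can be done
None
```

I handed the job in at about 20 s: the pin hangs by its collar in the notch, the gate is held open at about 60° by its post, and no bystander was touched as far as I could see; no verdict was returned.

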